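# Run the locked vial carriage into the light gate

### The job

Slide the carriage with its two vials to the end stop, so that the vials stand between the posts of the light gate: press the black lock button on the carriage down with the fingertips and keep it down all the way while you push the carriage along, then let the button spring up so that the carriage is locked there. Do not touch or lift the two vials, and leave the spare vial, beaker and jar beside the stage where they are.

Things in the scene. Friction and masses are not known exactly. Their poses are not given: they have to be found in the camera images.
- reader_stage: The fixed slide stage: aluminium base 112 mm (its x) by 240 mm (its y) by 6 mm, lying flat; origin at the centre of its underside, z up. The carriage runs on it along the stage's own +y, 100 mm in all, towards the end stop. Two grey light-gate posts (14 x 34 mm, top 82 mm up) stand at its x = +/-49, y = +75 mm. It is fixed.
- carriage (a joint): How far the carriage has slid, m: 0 at the start (locked), 0.100 at the end stop. It slides with about 1.5 N of friction. It can move only while the lock button is held down: otherwise a pin stands between teeth spaced 10 mm apart.
- lock_button (a joint): How far the lock button is pressed, m: 0 up, 0.006 fully down. The spring takes 2 N at first and 5 N fully down; the lock is free from 0.004 on, so hold it fully down. Let go at the end stop it springs up and locks the carriage.
- button_top (a point): Centre of the top face of the lock button, 52 mm above the worktop when up; moves with button and carriage. The button is a black ribbed plate 40 x 40 mm, pressed straight down, in a dark steel frame whose rim is 42 mm above the worktop. A fingertip standing on it may drag the carriage by friction or push on the lug ahead.
- carriage_front (a point): Middle of the carriage's front face, which meets the end stop; 30 mm above the worktop, 72 mm ahead of the button centre. Carriage 80 mm wide, 108 mm long. Before and behind the button stand its two upright aluminium lugs (6 mm thick, 46 mm wide, top 64 mm above the worktop), inner faces 60 mm apart along the slide; the sides are open.
- stop_face (a point): Middle of the end stop's face (80 mm wide, top 42 mm above the worktop), 30 mm above the worktop; the carriage is home when its front meets it. Keep clear of the tall green bench crimper of the room that stands beyond, to the left: base about 0.61 to 0.80 m ahead of the robot and 0.31 to 0.45 m to its left, lever up to 0.46 m high reaching back to 0.51 m ahead.
- nest_a (a point): Where the centre of vial_a belongs: hole at stage x = -18 mm in the grey vial block on the front of the carriage, 54 mm ahead of the button centre. Block 76 x 36 mm, top 52 mm above the worktop. Axes as the stage.
- nest_b (a point): Where the centre of vial_b belongs: the other hole of the block, stage x = +18 mm. Axes as the stage.
- vial_a_center (a point): Centre (half-way up) of the capped glass vial in nest_a, 22 mm wide, 75 mm tall, standing loose in its hole; its top is 99 mm above the worktop. z along the vial.
- vial_b_center (a point): The same for the second capped vial, in nest_b.
- spare_vial_center (a point): Centre of a loose uncapped glass vial, 22 mm wide, 74 mm tall, standing on the worktop beside the stage. Bystander.
- beaker_center (a point): Centre of a loose small beaker, 50 mm wide, 58 mm tall, standing beside the stage. Bystander.
- cap_jar_center (a point): Centre of a loose small jar with a ribbed black lid, 54 mm wide, 43 mm tall, standing beside the stage. Bystander.
Things that resemble listed ones, but are neither listed nor needed, are in the scene too. Leave any brown or yellow look-alike of the part that bears vial_b_center alone. Leave any red look-alike of the part that bears vial_a_center alone.

How it is judged:
By the outcome, as a careful person would: the job done as asked, in the order asked, and still so for the second after the job is handed in, with the robot touching nothing.
It also fails if it takes over 38 s, if anything falls off the work surface, if the arm or the gripper's body presses on something with over 40 N, if the wrist force passes 120 N, or if a joint passes its speed limit or range.

### The arm

A 6-joint arm with a two-finger parallel gripper is mounted at the origin on a cart in front of the work surface, level with it; the furniture and walls round the work are solid. World frame = base frame: x ahead of the robot, y to its left, z up, the work surface at z = 0. Lengths are in m, angles in rad, forces in N, time in s.
With the tool pointing down it reaches from about 0.4 to 0.825 m from the base axis. Payload 7 kg.
Tool frame: the origin (TCP) lies midway between the tips of the shut fingers; the grasp point (between the pads) lies 19 mm behind it; z points along the fingers, y is the line along which they close (so a half turn about z gives the same grasp; the last joint's range is limited). The gripper opens to 88 mm and grips with 3 to 60 N. Pads are 19 mm wide; open, the fingers measure 130 mm over their backs; the gripper's body (78 mm by 193 mm) begins 47 mm behind the grasp point.
Start: joints at [1.549, 0.359, 0.012, 0, -1.224, -0.288], TCP at [0.206, 0.643, 0.227] pointing down, gripper open.
Joint ranges: [-3.07, 3.07], [-1.43, 2.12], [-1.02, 1.25], [-3.03, 1.67], [-3.05, -0], [-3.03, 3.03]. Speed limits (rad/s): [2.39, 2.39, 3.01, 3.14, 3.14, 3.14].

### API

Orientations are given as a 3x3 rotation matrix whose columns are the frame's x, y, z axes.
In Python, from cell import * gives the robot as it stands. The module is installed in compiled form; this text tells all that it offers.
- The arm moves only by the tool step_arm, never from a script. Its argument "rows" is a list that holds one entry, the list of rows, each a list of 7 numbers: the turn, a rotation vector about the tool's x, y, z each as a share of 180 degrees, from -1 to 1, then the shift along the tool's x, y, z each as a share of 0.5 m, from -1 to 1, then the opening, from -1 (shut) to 1 (fully open). In form: [[[rx, ry, rz, tx, ty, tz, fingers], ...]]. A call has 1 to 10 rows; each row shifts and turns the commanded pose from where the row before left it, along the tool's axes as they then stand; what a row does not reach is not made up. A row lasts 1/12 s, in which the tool goes at most 41.7 mm and 7.16 degrees, less where a joint would pass 70% of its speed; a pose out of reach is approached as far as the arm can. A call with a number of a shift or a turn outside -1 to 1 is refused whole. A call with a gripper value outside its range is refused whole. The fingers move at their own pace and stop on an object; "grip_force" is the grip in N (left out, the last holds). Time passes only in rows, so rows that do not move let the fingers close. It gives the time, the measured TCP pose, the force, the opening and the grip force at its end, in the units of the state.
- get_obs(): the state, without advancing time (a new reading comes with each control period).
- read_camera(name): name is "scene" or "top" or "wrist"; returns (picture, depth): 400x640x3 uint8, red, green, blue; 400x640 float32, m along the optical axis (not along the pixel's ray), 0 where there is no reading.
- camera_params(name): a dict with "mtx" (3x3 intrinsics, pixels), "k1" (the pictures are not rectified: a ray, as slopes to the right and down, at radius r is drawn at 1 + k1 r^2 times it, then the intrinsics apply), "world_to_cam" (4x4, takes a point from world to camera coordinates); the wrist camera has in their place "tool_from_camera" (4x4, takes a point from camera to tool coordinates, whose origin is the TCP and whose axes are the flange's). Camera axes: x right, y up, looking along -z (the intrinsics and any distortion apply to the point x, -y, -z); pixel columns grow to the right and rows downward; lengths in m; the calibration is good to about 2 mm. A picture is of the moment at which its call begins: read the wrist's pose just before it. camera_params takes no time and is no camera call.
- job_done(): hands the job in; it is judged then, once.
The state is a dict: "clock": time; "joint_pos": joint angles; "qd": joint speeds; "joint_torque": joint torques, N m; "position": TCP position; "ee_rot": TCP orientation; "wrist_force": force on the tool from outside, world axes, zero at the start; "ft_torque": the same for the moment, N m; "gripper_width": finger opening in m; "finger_force": force on a finger pad.
Only numpy, scipy, OpenCV 4.12 (cv2) and the standard library are available. Lean on these libraries where they do the work, as an engineer would, in place of code of your own. Each camera call takes 0.05 s, during which the arm holds its last target. There are 200 camera calls.

## Working session

There is one attempt and no reset: what is moved stays moved. The work goes in short steps, Python scripts to look and compute and a tool call to move; the robot and the scene stay as the last step left them, time stands still between calls to the robot, and variables do not carry over. Pictures are saved under pics/ and viewed, at most 10 in all, crops included, and the job is handed in when it is done.

Besides the shell and the picture viewer there is one more tool, called after "Emit:" as name(argument=value, ...) on one line, values as JSON. step_arm: Moves the arm, as the interface text tells. Shift numbers are shares of 0.5 m and turn numbers shares of 180 degrees, none past 1 either way. Its arguments: {"type":"object","properties":{"rows":{"type":"array","items":{"type":"array","items":{"type":"array","items":{"type":"number","minimum":-1,"maximum":1}}}},"grip_force":{"type":"number"}},"required":["rows"]}

```bash
mkdir -p pics; cat > h.py <<'E'
from cell import *
import numpy as np, cv2
def snap(n):
    o=get_obs(); p,d=read_camera(n); c=camera_params(n)
    if n=="wrist":
        T=np.eye(4);T[:3,:3]=o["ee_rot"];T[:3,3]=o["position"];M=T@np.array(c["tool_from_camera"])
    else: M=np.linalg.inv(np.array(c["world_to_cam"]))
    np.savez("%s.npz"%n,p=p,d=d,M=M,K=np.array(c["mtx"]),k=c["k1"]); return p,d
def pt(n,u,v,z=None):
    f=np.load("%s.npz"%n);K=f["K"];k=float(f["k"])
    s=cv2.undistortPoints(np.array([[[u,v]]],float),K,np.array([k,0,0,0.]))[0,0]
    r=f["M"][:3,:3]@np.array([s[0],-s[1],-1]);o=f["M"][:3,3]
    if z is None:
        a=f["d"][int(v)-1:int(v)+2,int(u)-1:int(u)+2];t=np.median(a)
    else: t=(z-o[2])/r[2]
    return o+t*r
E
python3 - <<'E'
from h import *
o=get_obs();print({k:np.round(v,3).tolist() for k,v in o.items()})
for n in("scene","top"):
    p,d=snap(n);cv2.imwrite(f"pics/{n}0.png",p[...,::-1])
E
```

```text
{'clock': 0.0, 'joint_pos': [1.549, 0.359, 0.011, -0.0, -1.224, -0.288], 'qd': [-0.0, -0.001, 0.001, 0.002, -0.002, -0.0], 'joint_torque': [-0.001, -58.271, 29.305, 6.997, 0.007, -0.0], 'position': [0.206, 0.642, 0.226], 'ee_rot': [[0.952, -0.305, -0.0], [-0.305, -0.952, -0.002], [0.0, 0.002, -1.0]], 'wrist_force': [0.732, 0.614, 0.265], 'ft_torque': [0.023, 0.005, -0.001], 'finger_force': 0.0, 'gripper_width': 0.088}
```

View pics/scene0.png

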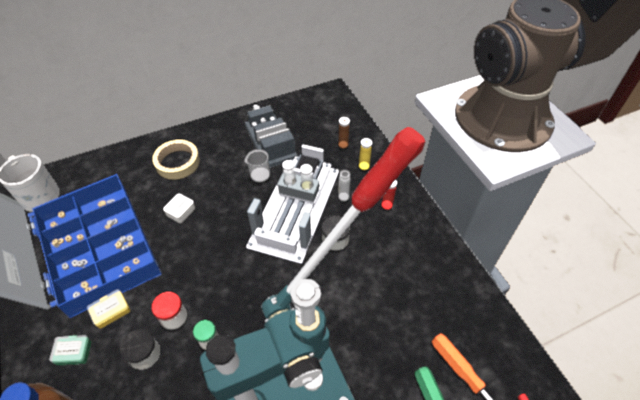

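View pics/top0.png

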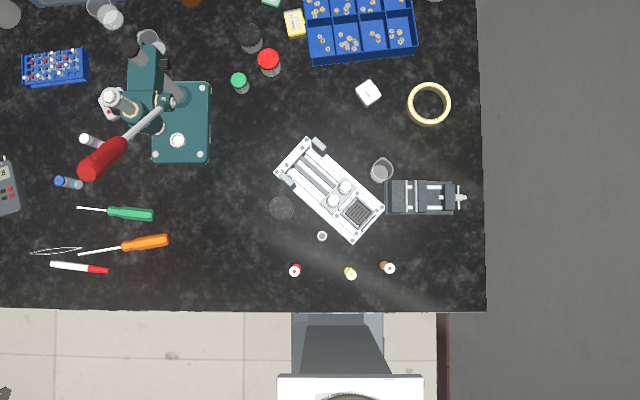

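The scene picture shows the stage near (295,210). In the top picture the button is at about (358,210), the vials at (333,200) and (344,187), the end stop near (293,152), and a vise right beside it at (420,197). The look-alike vials, red (295,270), yellow (350,272) and brown (388,267), stand on the bench away from the stage. So the carriage with the ribbed black plate at (358,210) is the target, which I'll check in a close crop.

```bash
python3 - <<'E'
from h import *
p=np.load("top.npz")["p"];c=p[125:255,255:415]
cv2.imwrite("pics/crop1.png",cv2.resize(c,None,fx=4.6,fy=4.6,interpolation=cv2.INTER_CUBIC)[...,::-1])
for u,v in((358,210),(322,237),(281,208),(381,170),(333,200),(344,187),(420,197),(387,185)):print(u,v,pt("top",u,v).round(3))
E
```

```text
358 210 [ 0.509 -0.013  0.053]
322 237 [0.452 0.062 0.001]
281 208 [0.514 0.148 0.044]
381 170 [ 0.601 -0.069  0.002]
333 200 [0.526 0.04  0.099]
344 187 [0.552 0.019 0.098]
420 197 [ 0.536 -0.141  0.06 ]
387 185 [ 0.566 -0.08   0.013]
```

View pics/crop1.png

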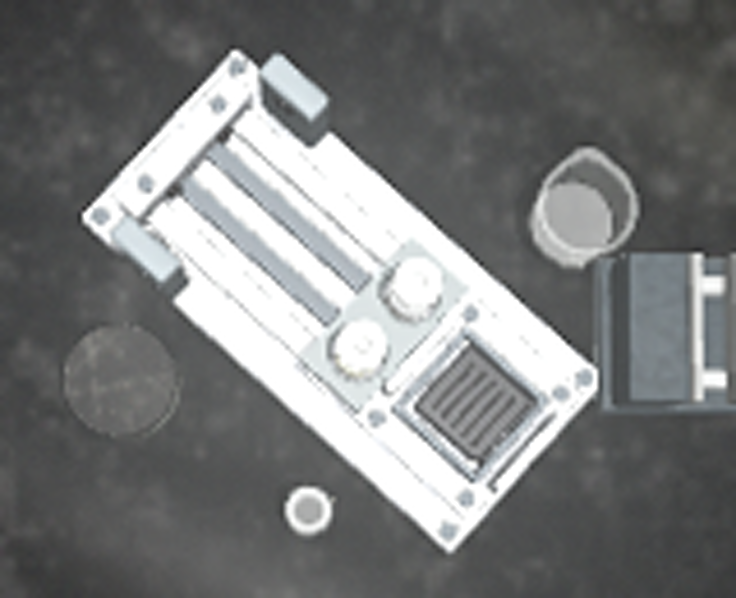

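The crop confirms it: the ribbed black button is at crop (477,400), the two white capped vials at (358,348) and (412,290), and the stage corners at (595,375), (450,550), (85,215) and (237,52). The spare vial is at (309,510), the jar or disc at (122,380) and the beaker at (580,215).

```bash
python3 - <<'E'
from h import *
q=lambda x,y,z:pt("top",255+(x+.5)/4.6-.5,125+(y+.5)/4.6-.5,z)
b=q(477,400,.052);print("btn",b)
C=[q(*c,.006) for c in((597,375),(450,551),(84,215),(237,50))]
print(np.round(C,3),[np.linalg.norm(C[i]-C[(i+1)%4]).round(3) for i in range(4)])
back=(C[0]+C[1])/2;front=(C[2]+C[3])/2;d=(front-back)/np.linalg.norm(front-back)
print("dir",d,np.degrees(np.arctan2(d[1],d[0])))
va=q(358,345,.099);vb=q(412,288,.099);m=(va+vb)/2
print(va,vb,np.linalg.norm(va-vb),(m-b)@d)
x=(vb-va)/np.linalg.norm(vb-va);print("from vials",np.degrees(np.arctan2(x[0],-x[1])))
c=(back+front)/2;n=np.array([d[1],-d[0],0]);print("btn along",(b-c)@d,"lat",(b-c)@n,(m-c)@n)
o=get_obs();R=o["ee_rot"]
print("tool x ang",np.degrees(np.arctan2(R[1,0],R[0,0])),"y",np.degrees(np.arctan2(R[1,1],R[0,1])))
for u,v in((420,330),(309,510),(122,380)):print(q(u,v,.0))
E
```

```text
btn [ 0.50585064 -0.01365007  0.052     ]
[[ 0.52  -0.075  0.006]
 [ 0.436 -0.005  0.006]
 [ 0.597  0.171  0.006]
 [ 0.678  0.097  0.006]] [np.float64(0.11), np.float64(0.238), np.float64(0.109), np.float64(0.234)]
dir [0.6748638  0.73794231 0.        ] 47.55642551925614
[0.52709378 0.04156248 0.099     ] [0.55171125 0.01831094 0.099     ] 0.03386227937165788 0.05480746911266744
from vials 46.634485259735456
btn along -0.07993606191947229 lat 0.0025918301786850306 -0.0020639663206642477
tool x ang -17.756478975841 y -107.75648887752602
[0.54213787 0.0088643  0.        ]
[0.45561726 0.06226981 0.        ]
[0.51780644 0.15238624 0.        ]
```

```bash
python3 - <<'E'
from h import *
f=np.load("top.npz");print("cam",f["M"][:3,3].round(3))
for u,v in((85,172),(100,158),(120,146),(160,108)):print(pt("top",u,v).round(3))
w=np.linalg.inv(f["M"])@np.array([.206,.643,.227,1]);K=f["K"];print(K[0,0]*w[0]/-w[2]+K[0,2],K[1,1]*-w[1]/-w[2]+K[1,2])
E
```

```text
cam [0.464 0.064 0.906]
[0.531 0.333 0.453]
[0.55  0.325 0.437]
[0.572 0.322 0.397]
[0.667 0.33  0.252]
-38.424034233195925 391.61206720645714
```

Emit:
step_arm(rows=[[[0,0,0,0,0,-0.02,-1],[0,0,0.03,0,0,-0.02,-1]]])

```text
clock: 0.27
position: [0.2057, 0.6424, 0.2463]
ee_rot: [[0.92, -0.392, -0.0], [-0.392, -0.92, -0.002], [0.001, 0.002, -1.0]]
wrist_force: [0.8, -0.7, -0.5]
gripper_width: 0.0794
finger_force: 0.0
```

Emit:
step_arm(rows=[[[0,0,0.039,0,0,0,-1],[0,0,0.039,0,0,0,-1],[0,0,0.039,0,0,0,-1],[0,0,0.039,0,0,0,-1],[0,0,0.039,0,0,0,-1],[0,0,0.039,0,0,0,-1],[0,0,0.039,0,0,0,-1],[0,0,0.039,0,0,0,-1],[0,0,0.039,0,0,0,-1],[0,0,0.039,0,0,0,-1]]])

```text
clock: 1.1
position: [0.2058, 0.6429, 0.2472]
ee_rot: [[-0.064, -0.998, 0.0], [-0.998, 0.064, 0.0], [-0.0, -0.0, -1.0]]
wrist_force: [1.1, -0.2, 0.5]
gripper_width: 0.0131
finger_force: 0.0
```

Emit:
step_arm(rows=[[[0,0,0.036,0,0,0,-1],[0,0,0.036,0,0,0,-1],[0,0,0.036,0,0,0,-1],[0,0,0.036,0,0,0,-1],[0,0,0.036,0,0,0,-1],[0,0,0.036,0,0,0,-1],[0,0,0,0,0,0,-1]]])

```text
clock: 1.68
position: [0.2058, 0.6429, 0.2472]
ee_rot: [[-0.676, -0.737, 0.0], [-0.737, 0.676, 0.0], [-0.0, 0.0, -1.0]]
wrist_force: [-0.8, -0.3, 0.2]
gripper_width: 0.0001
finger_force: 0.0
```

```bash
python3 - <<'E'
from h import *
o=get_obs();R=o["ee_rot"];p=o["position"];print(p,o["joint_pos"],"y",np.degrees(np.arctan2(R[1,1],R[0,1])))
a=p
for w in((.31,.333,.246),(.505,-.012,.246),(.505,-.012,.14)):
    d=R.T@(np.array(w)-a);n=np.ceil(np.linalg.norm(d)/.038);print(w,n,(d/.5).round(4),(d/.5/n).round(4));a=np.array(w)
E
```

```text
[0.20580225 0.64290259 0.247153  ] [ 1.54911743e+00  3.47579001e-01  4.25260957e-02  4.87095738e-05
 -1.26549133e+00 -2.29127519e+00] y 137.4783323346601
(0.31, 0.333, 0.246) 9.0 [ 0.316  -0.5725  0.0022] [ 0.0351 -0.0636  0.0002]
(0.505, -0.012, 0.246) 11.0 [ 2.450e-01 -7.538e-01 -2.000e-04] [ 0.0223 -0.0685 -0.    ]
(0.505, -0.012, 0.14) 3.0 [ 0.    -0.     0.212] [ 0.     -0.      0.0707]
```

Emit:
step_arm(rows=[[[0,0,0,0.032,-0.057,0,-1],[0,0,0,0.032,-0.057,0,-1],[0,0,0,0.032,-0.057,0,-1],[0,0,0,0.032,-0.057,0,-1],[0,0,0,0.032,-0.057,0,-1],[0,0,0,0.032,-0.057,0,-1],[0,0,0,0.032,-0.057,0,-1],[0,0,0,0.032,-0.057,0,-1],[0,0,0,0.032,-0.057,0,-1],[0,0,0,0.032,-0.057,0,-1]]])

```text
clock: 2.52
position: [0.3095, 0.3313, 0.2471]
ee_rot: [[-0.669, -0.744, 0.0], [-0.744, 0.669, 0.001], [-0.001, 0.0, -1.0]]
wrist_force: [0.4, 0.8, 0.3]
gripper_width: 0.0004
finger_force: 0.0
```

Emit:
step_arm(rows=[[[0,0,0,0.02,-0.063,0,-1],[0,0,0,0.02,-0.063,0,-1],[0,0,0,0.02,-0.063,0,-1],[0,0,0,0.02,-0.063,0,-1],[0,0,0,0.02,-0.063,0,-1],[0,0,0,0.02,-0.063,0,-1],[0,0,0,0.02,-0.063,0,-1],[0,0,0,0.02,-0.063,0,-1],[0,0,0,0.02,-0.063,0,-1],[0,0,0,0.02,-0.063,0,-1]]])

```text
clock: 3.35
position: [0.476, 0.0455, 0.2473]
ee_rot: [[-0.669, -0.743, 0.001], [-0.743, 0.669, 0.0], [-0.001, -0.0, -1.0]]
wrist_force: [0.5, -0.5, 0.0]
gripper_width: 0.0
finger_force: 0.0
```

Emit:
step_arm(rows=[[[0,0,0,0.02,-0.06,0,-1],[0,0,0,0.02,-0.06,0,-1],[0,0,0,0,0,0,-1],[0,0,0,0,0,0,-1]]])

```text
clock: 3.68
position: [0.5067, -0.0096, 0.2466]
ee_rot: [[-0.672, -0.741, -0.001], [-0.741, 0.672, -0.0], [0.001, 0.0, -1.0]]
wrist_force: [0.1, 0.2, 0.2]
gripper_width: 0.0005
finger_force: 0.0
```

```bash
python3 - <<'E'
from h import *
o=get_obs();R=o["ee_rot"];p=o["position"];print(p,o["joint_pos"].round(3))
print((R.T@(np.array([.505,-.012,.14])-p)/.5).round(4))
p,d=snap("wrist");cv2.imwrite("pics/w1.png",p[...,::-1])
E
```

```text
[ 0.50666077 -0.0095665   0.24655616] [ 0.369  0.066 -0.32   0.    -1.185 -1.106]
[ 0.0057 -0.0009  0.2131]
```

View pics/w1.png

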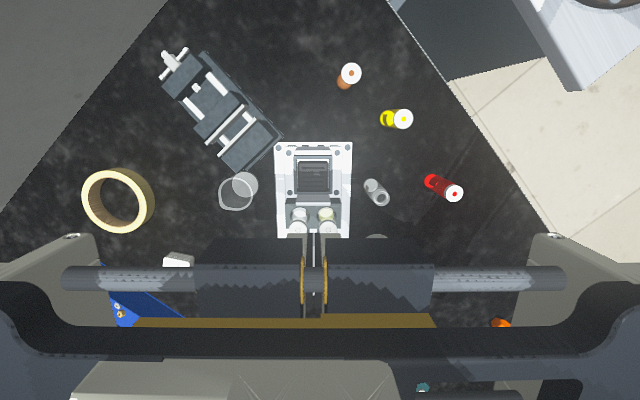

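The wrist view shows the button plate centred near (313,175), with the lugs at about v=152 and v=200, the vials at (299,215) and (327,215), and the fingers at (314,270).

```bash
python3 - <<'E'
from h import *
p=np.load("wrist.npz")["p"]
c=p[130:250,250:380];cv2.imwrite("pics/w2.png",cv2.resize(c,None,fx=5,fy=5,interpolation=cv2.INTER_CUBIC)[...,::-1])
for u,v in((313,176),):print(pt("wrist",u,v).round(4),pt("wrist",u,v,.052).round(4))
E
```

```text
[ 0.505  -0.0122  0.0517] [ 0.505  -0.0123  0.052 ]
```

View pics/w2.png

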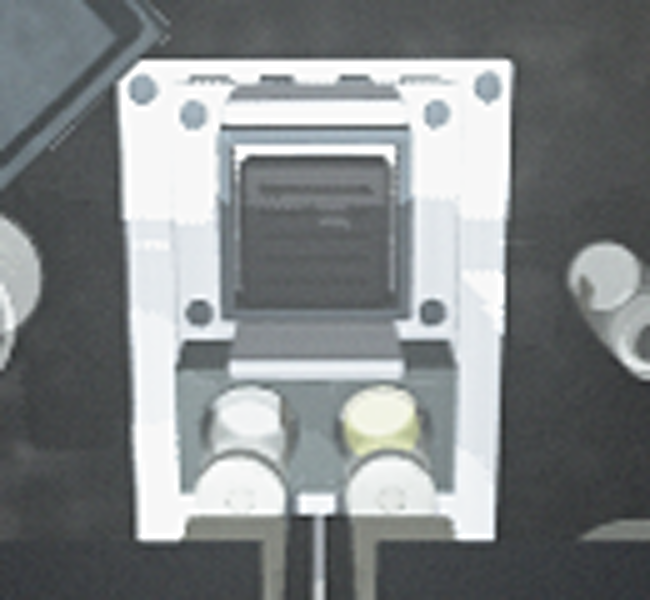

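The button is at (0.505, -0.012, 0.052), which agrees with the top camera and the given height. I'll press about 8 mm ahead of its centre.

Emit:
step_arm(rows=[[[0,0,0,-0.01,0,0.04,-1],[0,0,0,0,0,0.06,-1],[0,0,0,0,0,0.06,-1],[0,0,0,0,0,0.06,-1],[0,0,0,0,0,0.06,-1],[0,0,0,0,0,0.06,-1],[0,0,0,0,0,0.02,-1],[0,0,0,0,0,0,-1],[0,0,0,0,0,0,-1]]])

```text
clock: 4.48
position: [0.51, -0.0037, 0.0674]
ee_rot: [[-0.67, -0.742, 0.0], [-0.742, 0.67, -0.0], [0.0, -0.0, -1.0]]
wrist_force: [0.0, -0.7, 0.3]
gripper_width: 0.0006
finger_force: 0.0
```

Emit:
step_arm(rows=[[[0,0,0,0.003,-0.004,0.014,-1],[0,0,0,0,0,0.012,-1],[0,0,0,0,0,0.006,-1],[0,0,0,0,0,0.004,-1],[0,0,0,0,0,0,-1],[0,0,0,0,0,0,-1]]])

```text
clock: 4.98
position: [0.5108, -0.0066, 0.0491]
ee_rot: [[-0.672, -0.741, 0.001], [-0.741, 0.672, 0.0], [-0.001, -0.001, -1.0]]
wrist_force: [0.3, 1.7, 3.3]
gripper_width: 0.0004
finger_force: 1.6
```

Emit:
step_arm(rows=[[[0,0,0,0,0,0.003,-1],[0,0,0,0,0,0.003,-1],[0,0,0,0,0,0.002,-1],[0,0,0,0,0,0,-1],[0,0,0,0,0,0,-1]]])

```text
clock: 5.4
position: [0.5111, -0.0066, 0.046]
ee_rot: [[-0.672, -0.741, 0.002], [-0.741, 0.672, 0.0], [-0.002, -0.001, -1.0]]
wrist_force: [-3.1, 2.8, 17.1]
gripper_width: 0.0008
finger_force: 8.8
```

Emit:
step_arm(rows=[[[0,0,0,-0.003,0,0,-1],[0,0,0,-0.006,0,0,-1],[0,0,0,-0.006,0,0,-1],[0,0,0,-0.006,0,0,-1],[0,0,0,-0.006,0,0,-1],[0,0,0,-0.006,0,0,-1],[0,0,0,-0.006,0,0,-1],[0,0,0,0,0,0,-1]]])

```text
clock: 6.07
position: [0.5244, 0.0081, 0.046]
ee_rot: [[-0.671, -0.741, 0.002], [-0.741, 0.671, 0.0], [-0.002, -0.001, -1.0]]
wrist_force: [-3.1, 3.0, 17.3]
gripper_width: 0.0003
finger_force: 8.8
```

```bash
python3 - <<'E'
from h import *
p,d=snap("top");c=p[125:255,255:415]
cv2.imwrite("pics/crop2.png",cv2.resize(c,None,fx=4.6,fy=4.6,interpolation=cv2.INTER_CUBIC)[...,::-1])
E
```

```text
(no output)
```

View pics/crop2.png

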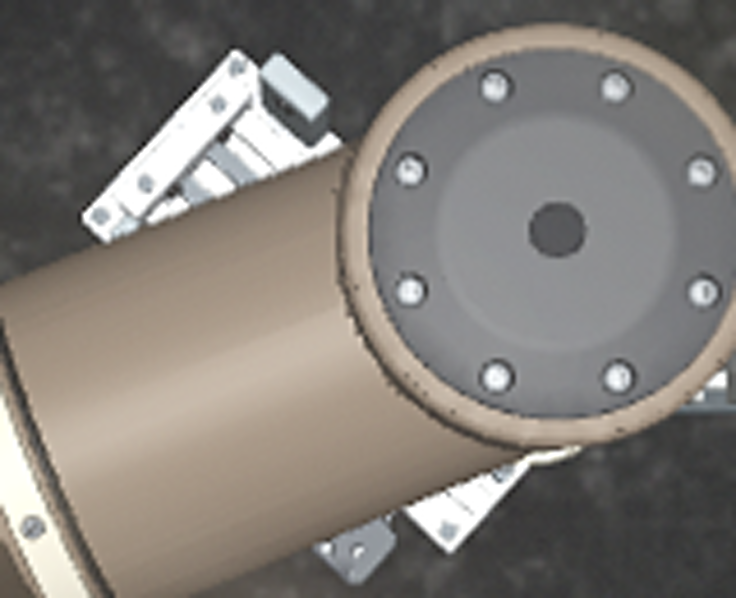

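The arm hides the carriage in the top view; only the end stop (165,140) and a strip of rails show. Forces stayed steady over the 20 mm of travel, so the carriage is being dragged along. I'll continue.

Emit:
step_arm(rows=[[[0,0,0,-0.006,0,0,-1],[0,0,0,-0.008,0,0,-1],[0,0,0,-0.008,0,0,-1],[0,0,0,-0.008,0,0,-1],[0,0,0,-0.008,0,0,-1],[0,0,0,-0.008,0,0,-1],[0,0,0,-0.008,0,0,-1],[0,0,0,-0.006,0,0,-1]]])

```text
clock: 6.78
position: [0.5442, 0.0301, 0.0461]
ee_rot: [[-0.672, -0.741, 0.002], [-0.741, 0.672, 0.0], [-0.001, -0.001, -1.0]]
wrist_force: [-4.7, 1.5, 17.0]
gripper_width: 0.0001
finger_force: 8.7
```

Emit:
step_arm(rows=[[[0,0,0,-0.006,0,0,-1],[0,0,0,-0.008,0,0,-1],[0,0,0,-0.008,0,0,-1],[0,0,0,-0.008,0,0,-1],[0,0,0,-0.008,0,0,-1],[0,0,0,-0.006,0,0,-1],[0,0,0,0,0,0,-1]]])

```text
clock: 7.37
position: [0.5593, 0.0468, 0.0461]
ee_rot: [[-0.671, -0.741, 0.002], [-0.741, 0.671, 0.0], [-0.002, -0.001, -1.0]]
wrist_force: [-3.2, 3.2, 16.1]
gripper_width: 0.0005
finger_force: 8.2
```

Emit:
step_arm(rows=[[[0,0,0,-0.006,0,0,-1],[0,0,0,-0.008,0,0,-1],[0,0,0,-0.008,0,0,-1],[0,0,0,-0.008,0,0,-1],[0,0,0,-0.008,0,0,-1],[0,0,0,-0.006,0,0,-1],[0,0,0,-0.004,0,0,-1],[0,0,0,0,0,0,-1]]])

```text
clock: 8.03
position: [0.5752, 0.0645, 0.0461]
ee_rot: [[-0.671, -0.741, 0.002], [-0.741, 0.671, 0.0], [-0.002, -0.001, -1.0]]
wrist_force: [-3.4, 3.7, 15.5]
gripper_width: 0.0003
finger_force: 7.9
```

Emit:
step_arm(rows=[[[0,0,0,-0.003,0,0,-1],[0,0,0,-0.003,0,0,-1],[0,0,0,-0.003,0,0,-1],[0,0,0,0,0,0,-1]]])

```text
clock: 8.37
position: [0.578, 0.0676, 0.0461]
ee_rot: [[-0.672, -0.741, 0.002], [-0.741, 0.672, 0.0], [-0.001, -0.001, -1.0]]
wrist_force: [-3.5, 2.2, 15.9]
gripper_width: 0.0005
finger_force: 8.0
```

Emit:
step_arm(rows=[[[0,0,0,-0.003,0,0,-1],[0,0,0,-0.003,0,0,-1],[0,0,0,0,0,0,-1]]])

```text
clock: 8.62
position: [0.5783, 0.068, 0.046]
ee_rot: [[-0.672, -0.741, -0.002], [-0.741, 0.672, -0.002], [0.003, -0.0, -1.0]]
wrist_force: [-7.1, -3.4, 20.9]
gripper_width: 0.0004
finger_force: 10.3
```

Emit:
step_arm(rows=[[[0,0,0,-0.003,0,0,-1],[0,0,0,-0.003,0,0,-1],[0,0,0,0,0,0,-1]]])

```text
clock: 8.87
position: [0.5784, 0.0684, 0.0458]
ee_rot: [[-0.672, -0.741, -0.006], [-0.741, 0.672, -0.005], [0.007, 0.001, -1.0]]
wrist_force: [-10.9, -10.8, 25.3]
gripper_width: 0.0005
finger_force: 12.7
```

The carriage is at the stop: 100.5 mm of travel and a rising reaction along the slide. I'll ease the push and let the button up.

Emit:
step_arm(rows=[[[0,0,0,0.004,0,0,-1],[0,0,0,0,0,-0.004,-1],[0,0,0,0,0,-0.004,-1],[0,0,0,0,0,-0.006,-1],[0,0,0,0,0,-0.006,-1],[0,0,0,0,0,-0.008,-1],[0,0,0,0,0,-0.01,-1],[0,0,0,0,0,0,-1]]])

```text
clock: 9.53
position: [0.5808, 0.0706, 0.0645]
ee_rot: [[-0.672, -0.741, 0.001], [-0.741, 0.672, 0.001], [-0.001, -0.001, -1.0]]
wrist_force: [0.9, -0.6, 0.4]
gripper_width: 0.0003
finger_force: 0.0
```

Emit:
step_arm(rows=[[[0,0,0,0,0,-0.05,-1],[0,0,0,0,0,-0.06,-1],[0,0,0,0,0,-0.06,-1],[0,0,0,0,0,-0.06,-1],[0,0,0,0,0,-0.06,-1],[0,0,0,0,0,-0.06,-1],[0,0,0,0,0,0,-1]]])

```text
clock: 10.12
position: [0.583, 0.0709, 0.2454]
ee_rot: [[-0.671, -0.741, 0.01], [-0.741, 0.671, 0.002], [-0.008, -0.006, -1.0]]
wrist_force: [1.3, 0.5, 0.6]
gripper_width: 0.0005
finger_force: 0.0
```

Emit:
step_arm(rows=[[[0,0,0,0,0.06,0,-1],[0,0,0,0,0.06,0,-1],[0,0,0,0,0.06,0,-1],[0,0,0,0,0.06,0,-1],[0,0,0,0,0.06,0,-1],[0,0,0,0,0.06,0,-1],[0,0,0,0,0,0,-1],[0,0,0,0,0,0,-1]]])

```text
clock: 10.78
position: [0.4459, 0.1923, 0.2388]
ee_rot: [[-0.67, -0.743, 0.001], [-0.743, 0.67, 0.001], [-0.001, 0.0, -1.0]]
wrist_force: [1.5, 0.0, 0.0]
gripper_width: 0.0003
finger_force: 0.0
```

```bash
python3 - <<'E'
from h import *
p,d=snap("top");c=p[125:255,255:415]
a=cv2.resize(c,None,fx=4.6,fy=4.6,interpolation=cv2.INTER_CUBIC)
cv2.imwrite("pics/crop3.png",a[...,::-1]);p,d=snap("scene")
cv2.imwrite("pics/s3.png",cv2.resize(p[90:270,220:420],None,fx=3.3,fy=3.3,interpolation=cv2.INTER_CUBIC)[...,::-1])
E
```

```text
(no output)
```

View pics/crop3.png

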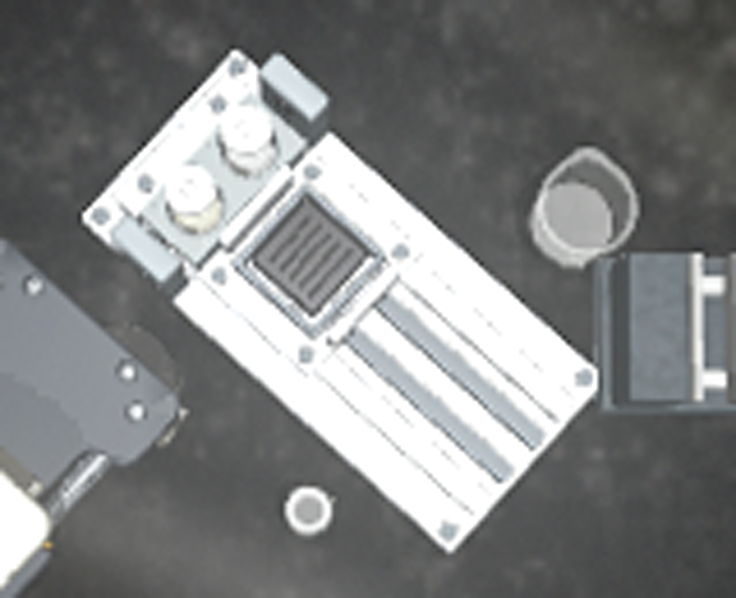

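View pics/s3.png

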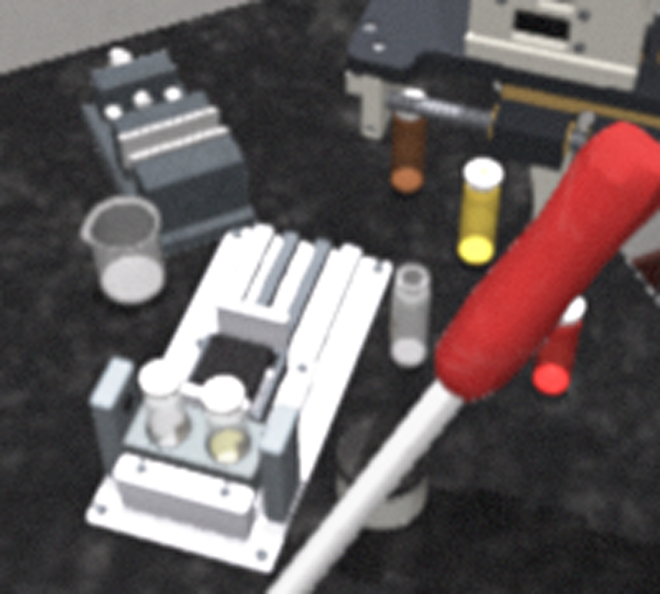

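The carriage sits against the end stop with both vials upright between the posts (top crop (192,190) and (247,135)), and the bystanders haven't moved. One last check that the button is up, then I'll hand in.

```bash
python3 - <<'E'
from h import *
u,v=255+313/4.6,125+252/4.6
a=pt("top",u,v);b=pt("top",u,v,.052);print(a.round(4),np.linalg.norm(b[:2]-[.5059,-.0137]))
if a[2]>.0495: print(job_done())
E
```

```text
[0.5725 0.0599 0.0517] 0.09921074497251074
the job is handed in; nothing more can be done
None
```

The carriage is home at the end stop with both vials upright between the light-gate posts, the lock button sprang back up (top measured at 51.7 mm), and I handed the job in at about 11 s, leaving the spare vial, beaker and jar where they were.

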